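# Set the length slider of the tile gauge

### The arm

A 7-joint arm with a two-finger parallel gripper is mounted at the origin on the work surface. World frame = base frame: x ahead of the robot, y to its left, z up, the work surface at z = 0. Lengths are in m, angles in rad, forces in N, time in s.
With the tool pointing down it reaches from about 0.35 to 0.9 m from the base axis. Payload 8.1 kg.
Tool frame: the origin (TCP) lies at the very end of the fingers, on their centre line; the grasp point (between the pads) lies 19 mm behind it; z points along the fingers, y is the line along which they close (so a half turn about z gives the same grasp; the last joint's range is limited). The gripper opens to 85 mm and grips with 20 to 120 N. Pads are 22 mm wide; open, the fingers measure 114 mm over their backs; the gripper's body (76 mm by 85 mm) begins 54 mm behind the grasp point. The pads swing forward as they close: fully open they stand 13 mm farther back than shut.
Start: joints at [-1.353, 0.434, 0.025, 1.573, -0.012, 1.134, -0.075], TCP at [0.197, 0.593, 0.231] pointing down, gripper open.
Joint ranges: [-2.62, 2.62], [-0.44, 2.09], [-1.27, 1.32], [0.08, 2.57], [-1.32, 4.46], [0.12, 2], [-2.74, 2.74]. Speed limits (rad/s): [2.22, 2.22, 3.01, 3.01, 3.14, 3.14, 3.14].

### API

Orientations are given as a unit quaternion [w, x, y, z].
In Python, from station import read_state, read_camera, hand_in gives the robot as it stands.
- The arm moves only by the tool apply_moves, never from a script. Its argument "commands" is a list that holds one entry, the list of rows, each a list of 7 numbers: the shift along the tool's x, y, z in m, then the turn, a rotation vector about the tool's x, y, z in degrees, then the closure in counts, from 0 (fully open) to 255 (shut). A call has 1 to 12 rows; each row shifts and turns the commanded pose from where the row before left it, along the tool's axes as they then stand; what a row does not reach is not made up. A row lasts 1/12 s, in which the tool goes at most 41.7 mm and 7.16 degrees, less where a joint would pass 70% of its speed; a pose out of reach is approached as far as the arm can. A call is refused whole if a number of a shift passes 0.0417 or a number of a turn 7.16, either way. A call with a gripper value outside its range is refused whole. The fingers move at their own pace and stop on an object; "squeeze" is the grip in N (left out, the last holds). Time passes only in rows, so rows that do not move let the fingers close. It gives the time, the measured TCP pose, the force, the opening and the grip force at its end, in the units of the state.
- read_state(): the state, without advancing time (a new reading comes with each control period).
- read_camera(name): name is "side" or "top" or "wrist"; returns a dict with "img" (400x640x3 uint8, red, green, blue), "z_map" (400x640 float32, m along the optical axis (not along the pixel's ray), 0 where there is no reading), "mtx" (3x3 intrinsics, pixels), "dist_coeffs" ([k1, k2, p1, p2, k3] as OpenCV has them; the pictures are not rectified), "R" (3x3) and "t" (3): a world point X has camera coordinates R X + t; the wrist camera has in their place "mount" (4x4, takes a point from camera to tool coordinates, whose origin is the TCP and whose axes are the flange's). Camera axes: x right, y down, z forward; pixel columns grow to the right and rows downward; lengths in m; the calibration is good to about 2 mm. A picture is of the moment at which its call begins: read the wrist's pose just before it.
- hand_in(): hands the job in; it is judged then, once.
The state is a dict: "clock": time; "qpos": joint angles; "dq": joint speeds; "tau": joint torques, N m; "tool_pos": TCP position; "tool_rot": TCP orientation; "contact_force": force on the tool from outside, world axes, zero at the start; "ft_torque": the same for the moment, N m; "gripper_width": opening from 0.0 (shut) to 1.0 (fully open); "gripper_force": force on a finger pad.
Only numpy, scipy, OpenCV 4.12 (cv2) and the standard library are available. Lean on these libraries where they do the work, as an engineer would, in place of code of your own. Each camera call takes 0.05 s, during which the arm holds its last target. There are 200 camera calls.

### The job

Set the tile gauge for the next tile: with closed fingertips press the blue pad in the middle of the black slider well down to free its brake, keep it pressed while you push the slider along the rail until it rests against the orange stop, then let the pad come up and move clear. Nothing is to be grasped or lifted; do not drag the slider with its brake on, do not shove the orange stop out of its place, and leave the stamp, the pot and the jar alone.

Things in the scene. Friction and masses are not known exactly. Their poses are not given: they have to be found in the camera images.
- gauge: The tile gauge, fixed to the table: a plywood board 250 x 480 x 18 mm with an aluminium rail (48 mm wide, 20 mm high, 440 mm long) along its middle. Origin at the centre of the board's underside, on the table; its y axis runs along the rail from the slider towards the stop, x across it, z up.
- carriage (a joint): Black slider's position along the rail, m: grows towards the orange stop (gauge +y), 0 to 0.26. The slider's centre lies at gauge y = -0.11 + value. It starts between 0 and 0.05. With the brake free it slides at about 2 N; with the brake on it holds against some 20 to 28 N.
- pad (a joint): How far the blue pad is pressed down, m: 0 released (brake on), 0.010 fully down. It is sprung: the force rises to about 8 N over the first 3 mm, where the brake lets go fully (less pressing leaves it partly on), then to about 10 to 11 N fully down. A press of 5 to 8 mm is good; it springs up by itself.
- pad_top (a point): Centre of the top face of the blue pad in the middle of the slider (moves with it). The pad is 50 mm wide (gauge x) by 70 mm long (gauge y), flat, with a white stripe across its middle; its top is 64 mm above the table when released, and 21 mm below the tops of the slider's end walls.
- slider_nose (a point): Centre of the slider's end face that looks at the stop, 60 mm above the table; 50 mm from the slider's centre towards gauge +y. The slider is 62 mm wide (x), 100 mm long (y); its ends are raised walls 13 mm thick, tops 85 mm above the table, with the blue pad in the pocket between them (74 mm long, open at the sides).
- stop (a joint): Orange stop's position along the rail, m, grows towards gauge +y; it starts between 0 and 0.1. Its block's centre lies at gauge y = 0.07 + value. It is clamped by friction and yields only above about 40 N.
- stop_face (a point): Centre of the orange stop's face that looks at the slider, at the height of slider_nose: the two points meet when the slider is home. The stop is a block 62 x 22 mm whose top is 75 mm above the table, with a dark knob 20 mm wide on it up to 87 mm, and a white line at the face.
- stamp_mid (a point): Bystander: wooden stamp block 38 x 38 mm with a round plaster face, 34 mm high, loose on the board beyond the rail. Point half-way up.
- pot_mid (a point): Bystander: small terracotta pot 52 mm across, 36 mm high, loose on the board beyond the rail. Point half-way up.
- jar_mid (a point): Bystander: small blue ceramic jar with a cork lid, 38 mm across, 45 mm high, loose on the board beyond the rail. Point half-way up.

How it is judged:
By the outcome, as a careful person would: the job done as asked, in the order asked, and still so for the second after the job is handed in, with the robot touching nothing.
It also fails if it takes over 38 s, if anything falls off the work surface, if the arm or the gripper's body presses on something with over 40 N, if the wrist force passes 120 N, or if a joint passes its speed limit or range.

## Working session

There is one attempt and no reset: what is moved stays moved. The work goes in short steps, Python scripts to look and compute and a tool call to move; the robot and the scene stay as the last step left them, time stands still between calls to the robot, and variables do not carry over. Pictures are saved under pics/ and viewed, at most 10 in all, crops included, and the job is handed in when it is done.

Besides the shell and the picture viewer there is one more tool, called as name([rows], argument=value, ...), one row to a line, values as JSON. apply_moves: Moves the arm, as the interface text tells. Its arguments: {"type":"object","properties":{"commands":{"type":"array"},"squeeze":{"type":"number"}},"required":["commands"]}

```bash
mkdir -p pics; python3 - <<'E'
from station import *
import cv2,numpy as np
s=read_state();print({k:np.round(v,4).tolist() for k,v in s.items()})
for n in("top","side"):
    c=read_camera(n);cv2.imwrite(f"pics/{n}0.png",c["img"][:,:,::-1]);np.savez(f"{n}0.npz",**c);print(c["mtx"],c["dist_coeffs"],c["R"],c["t"])
E
```

```text
{'clock': 0.0, 'qpos': [-1.3525, 0.4352, 0.025, 1.5741, -0.0116, 1.134, -0.0751], 'dq': [-0.0017, 0.0012, -0.0003, -0.0011, -0.0009, -0.002, 0.001], 'tau': [0.0004, -67.0469, 1.0256, -31.6224, 0.0157, 0.0122, 0.0], 'tool_pos': [0.197, 0.5926, 0.2306], 'tool_rot': [-0.0001, 0.1598, 0.9872, -0.0008], 'contact_force': [0.0431, -0.0337, 0.0497], 'ft_torque': [0.032, 0.0006, -0.0239], 'gripper_force': 0.0, 'gripper_width': 1.0015}
[[479.09248646   0.         323.65173059]
 [  0.         479.09248646 200.40188089]
 [  0.           0.           1.        ]] [-0.06116519  0.          0.          0.          0.        ] [[ 0.00761842 -0.99940091 -0.03376063]
 [-0.99175513 -0.00323258 -0.12810661]
 [ 0.12792073  0.03445825 -0.99118561]] [0.03638467 0.6317051  0.77587005]
[[508.6867121    0.         318.03572178]
 [  0.         508.6867121  202.00142513]
 [  0.           0.           1.        ]] [0.0256235 0.        0.        0.        0.       ] [[-0.99339933 -0.11425915  0.01012982]
 [-0.08693686  0.69234674 -0.71630858]
 [ 0.07483146 -0.71246112 -0.69771012]] [0.61129615 0.09727449 0.74139675]
```

View pics/top0.png

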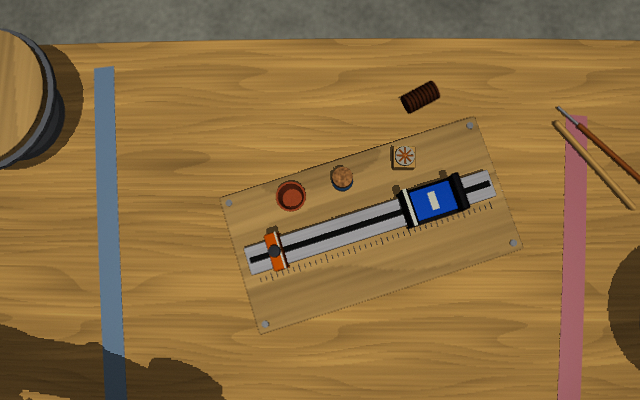

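View pics/side0.png

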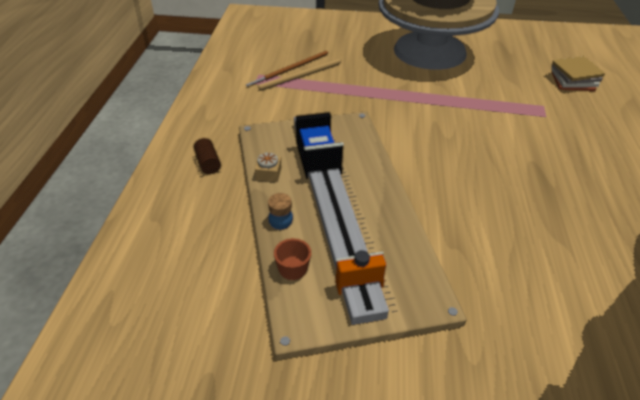

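The top view shows the slider with its blue pad at about (433,201), the orange stop at (275,250) and the board screws near (228,202), (470,126), (513,243) and (265,324). The bystanders sit on the far side of the rail. I'll enlarge it to read positions more closely.

```bash
python3 - <<'E'
import cv2
i=cv2.imread("pics/top0.png")
a=cv2.resize(i[165:235,385:485],None,fx=8,fy=8,interpolation=cv2.INTER_CUBIC)[:,:800]
cv2.imwrite("pics/a.png",a)
b=cv2.resize(i[220:285,235:310],None,fx=8,fy=8,interpolation=cv2.INTER_CUBIC);cv2.imwrite("pics/b.png",b)
E
```

```text
(no output)
```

View pics/a.png

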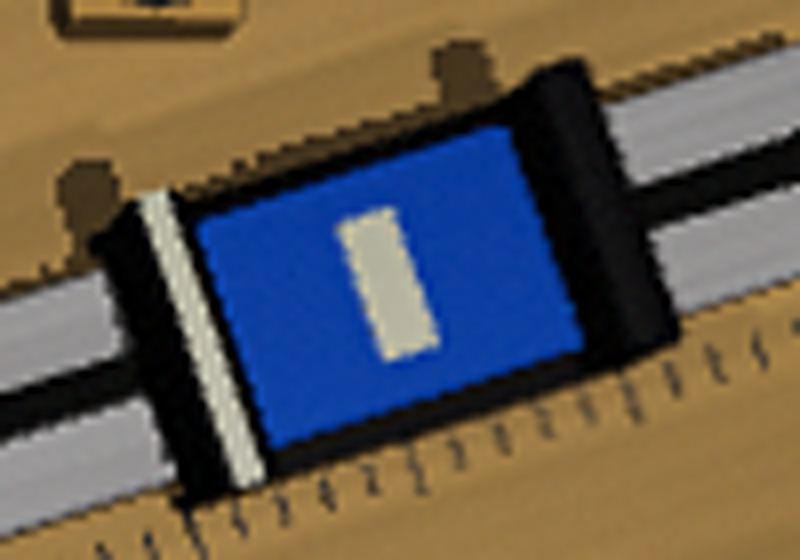

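View pics/b.png

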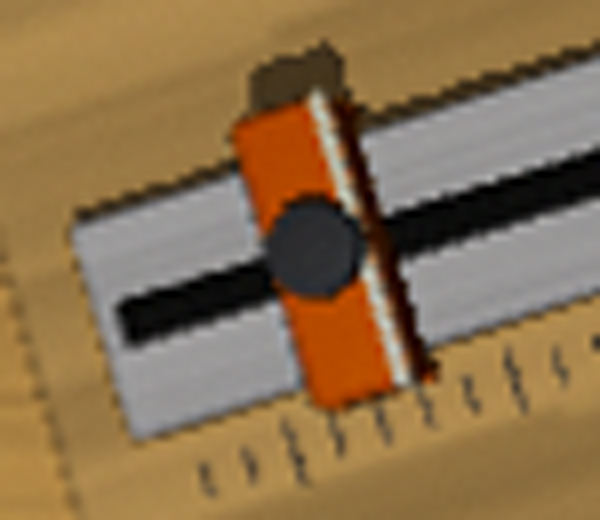

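The enlarged crops put the pad stripe centre at a (388,285) and the pad corners at a (197,220), (512,127), (583,350) and (272,447). The stop's white face line runs from b (324,92) to (407,384).

```bash
cat > h.py <<'E'
import numpy as np,cv2
def px2w(c,uv,z):
    n=cv2.undistortPoints(np.array(uv,float).reshape(-1,1,2),c["mtx"],c["dist_coeffs"]).reshape(-1,2)
    d=np.c_[n,np.ones(len(n))]@c["R"];o=-c["R"].T@c["t"]
    return o+d*((z-o[2])/d[:,2])[:,None]
E
python3 - <<'E'
from h import *
from scipy.spatial.transform import Rotation as Ro
c=np.load("top0.npz")
A=lambda p:(np.array(p)+.5)/8-.5+[385,165]
B=lambda p:(np.array(p)+.5)/8-.5+[235,220]
sc=px2w(c,[(228.5,202.5),(470,126),(513,242.5),(265,324)],.018);print(sc)
ax=(sc[0]-sc[1])+(sc[3]-sc[2]);ax/=np.linalg.norm(ax);cen=sc.mean(0)
yaw=np.arctan2(ax[1],ax[0]);print("axis",ax,np.degrees(yaw),"centre",cen)
pc=px2w(c,A([(197,220),(512,127),(583,350),(272,447)]),.064)
st=px2w(c,A([(388,285)]),.064)[0]
print("pad",pc,pc.mean(0),st)
pd=(pc[0]-pc[1])+(pc[3]-pc[2]);print("padlen axis",np.degrees(np.arctan2(pd[1],pd[0])),np.linalg.norm(pd)/2)
f=px2w(c,B([(330,92),(412,384)]),.075);fm=f.mean(0);print("face",f,fm)
x=np.array([ax[1],-ax[0],0])
for p in(st,fm):print("gauge",(p-cen)@x,(p-cen)@ax)
print("travel",(fm-st)@ax-.05)
from station import read_state
s=read_state();q=s["tool_rot"];R=Ro.from_quat(q,scalar_first=True);print(R.as_matrix())
print("shift in tool",R.inv().apply(st-s["tool_pos"]), "axis in tool",R.inv().apply(ax))
E
```

```text
[[ 0.63020591  0.2091048   0.018     ]
 [ 0.76924554 -0.21969926  0.018     ]
 [ 0.56216192 -0.28755922  0.018     ]
 [ 0.42066726  0.13954796  0.018     ]]
axis [-0.3114581   0.95025989  0.        ] 108.14712412234516 centre [ 0.59557015 -0.03965143  0.018     ]
pad [[ 0.64293693 -0.10246819  0.064     ]
 [ 0.66263428 -0.16805853  0.064     ]
 [ 0.61614834 -0.18146496  0.064     ]
 [ 0.59590216 -0.11713766  0.064     ]] [ 0.62940543 -0.14228233  0.064     ] [ 0.62950807 -0.1416195   0.064     ]
padlen axis 107.09018896681015 0.06795969434461914
face [[0.57655975 0.11619685 0.075     ]
 [0.51777316 0.09845663 0.075     ]] [0.54716646 0.10732674 0.075     ]
gauge 0.0004910567188610854 -0.1074664065829063
gauge -0.00021855549366001786 0.15474317631777762
travel 0.21220958290068387
[[-9.48972702e-01  3.15358067e-01 -3.17956538e-04]
 [ 3.15358199e-01  9.48971703e-01 -1.38296516e-03]
 [-1.34397462e-04 -1.41266638e-03 -9.99998993e-01]]
shift in tool [-0.64199937 -0.56018401  0.16748849] axis in tool [ 0.59523748  0.80354892 -0.00121515]
```

apply_moves([
  [[0, 0, 0, 0, 0, 6.7, 255], [0, 0, 0, 0, 0, 6.7, 255], [0, 0, 0, 0, 0, 6.7, 255], [0, 0, 0, 0, 0, 6.7, 255], [0, 0, 0, 0, 0, 6.7, 255], [0, 0, 0, 0, 0, 6.7, 255], [0, 0, 0, 0, 0, 6.7, 255], [0, 0, 0, 0, 0, 6.6, 255], [0, 0, 0, 0, 0, 0, 255], [0, 0, 0, 0, 0, 0, 255]],
])

```text
clock: 0.93
tool_pos: [0.1969, 0.593, 0.231]
tool_rot: [0.0, 0.585, 0.811, -0.0]
contact_force: [-0.7, 0.3, -0.0]
gripper_width: -0.0
gripper_force: 0.0
```

```bash
cat >> h.py <<'E'
from scipy.spatial.transform import Rotation as Ro
ST=np.array([.6295,-.1417,.064]);AX=np.array([-.3115,.9503,0])
def go(target):
    from station import read_state
    s=read_state();R=Ro.from_quat(s["tool_rot"],scalar_first=True)
    print("t",s["clock"],"pos",s["tool_pos"],"q",np.round(s["qpos"],2),"F",np.round(s["contact_force"],2),"w",s["gripper_width"])
    print("shift",R.inv().apply(np.array(target)-s["tool_pos"]),"axis",R.inv().apply(AX),"down",R.inv().apply([0,0,-1]))
E
python3 -c "
from h import *
go(ST+[0,0,.08])"
```

```text
t 0.9333 pos [0.19686755 0.592958   0.23095287] q [-1.5   0.44  0.24  1.59 -0.11  1.13 -0.92] F [-0.67  0.35 -0.01] w -0.00047727603650739287
shift [-0.8333898   0.17959278  0.08753216] axis [ 1.00004565e+00  3.24010654e-03 -7.37519071e-04] down [7.36856970e-04 1.93898232e-04 9.99999710e-01]
```

apply_moves([
  [[-0.035, 0.0075, 0, 0, 0, 0, 255], [-0.035, 0.0075, 0, 0, 0, 0, 255], [-0.035, 0.0075, 0, 0, 0, 0, 255], [-0.035, 0.0075, 0, 0, 0, 0, 255], [-0.035, 0.0075, 0, 0, 0, 0, 255], [-0.035, 0.0075, 0, 0, 0, 0, 255], [-0.035, 0.0075, 0, 0, 0, 0, 255], [-0.035, 0.0075, 0, 0, 0, 0, 255], [-0.035, 0.0075, 0, 0, 0, 0, 255], [-0.035, 0.0075, 0, 0, 0, 0, 255], [-0.035, 0.0075, 0, 0, 0, 0, 255], [-0.035, 0.0075, 0, 0, 0, 0, 255]],
])

```text
clock: 1.93
tool_pos: [0.4138, 0.2202, 0.2315]
tool_rot: [0.0, 0.585, 0.811, 0.0]
contact_force: [0.4, 1.1, 0.2]
gripper_width: -0.003
gripper_force: 0.0
```

apply_moves([
  [[-0.035, 0.0075, 0, 0, 0, 0, 255], [-0.035, 0.0075, 0, 0, 0, 0, 255], [-0.035, 0.0075, 0, 0, 0, 0, 255], [-0.035, 0.0075, 0, 0, 0, 0, 255], [-0.035, 0.0075, 0, 0, 0, 0, 255], [-0.035, 0.0075, 0, 0, 0, 0, 255], [-0.035, 0.0075, 0, 0, 0, 0, 255], [-0.035, 0.0075, 0, 0, 0, 0, 255], [-0.035, 0.0075, 0, 0, 0, 0, 255], [-0.035, 0.0075, 0, 0, 0, 0, 255], [0, 0, 0, 0, 0, 0, 255], [0, 0, 0, 0, 0, 0, 255]],
])

```text
clock: 2.93
tool_pos: [0.5935, -0.0904, 0.2309]
tool_rot: [0.0, 0.587, 0.809, -0.001]
contact_force: [-0.5, 0.5, -0.6]
gripper_width: -0.002
gripper_force: 0.0
```

```bash
python3 -c "
from h import *
go(ST+[0,0,.03])"
```

```text
t 2.9333 pos [ 0.59353962 -0.09036232  0.2309374 ] q [-0.33  0.43  0.57  1.67 -0.25  1.12  0.62] F [-0.5   0.47 -0.55] w -0.002295954076087366
shift [-0.05980773  0.01836436  0.13699031] axis [ 1.00004982 -0.0011846  -0.00113434] down [1.13526286e-03 8.23638153e-04 9.99999016e-01]
```

apply_moves([
  [[-0.025, 0.009, 0.02, 0, 0, 0, 255], [-0.025, 0.0094, 0.02, 0, 0, 0, 255], [0, 0, 0.02, 0, 0, 0, 255], [0, 0, 0.02, 0, 0, 0, 255], [0, 0, 0.02, 0, 0, 0, 255], [0, 0, 0.02, 0, 0, 0, 255], [0, 0, 0.015, 0, 0, 0, 255], [0, 0, 0, 0, 0, 0, 255], [0, 0, 0, 0, 0, 0, 255]],
])

```text
clock: 3.68
tool_pos: [0.6258, -0.1278, 0.0959]
tool_rot: [-0.001, 0.586, 0.811, -0.0]
contact_force: [0.1, -0.3, 0.1]
gripper_width: 0.002
gripper_force: 0.0
```

```bash
python3 - <<'E'
from h import *
go(ST+AX*.01)
from station import read_camera
c=read_camera("top");cv2.imwrite("pics/t1.png",cv2.resize(c["img"][140:260,350:510,::-1],None,fx=4,fy=4))
E
```

```text
t 3.6833 pos [ 0.62577981 -0.12783677  0.0958732 ] q [-0.2   0.63  0.5   1.71 -0.37  0.9   0.76] F [ 0.08 -0.34  0.08] w 0.0021865585217959024
shift [-0.00437761 -0.00074906  0.03186776] axis [1.00004698 0.00247772 0.00149451] down [-0.00149792  0.00140359  0.99999789]
```

View pics/t1.png

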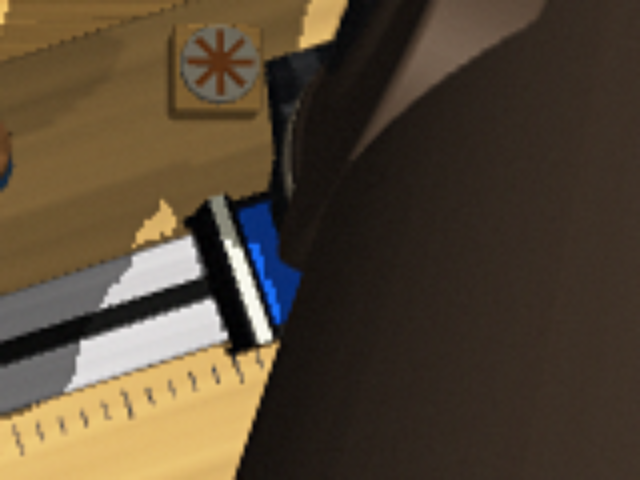

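The arm hides most of the slider, leaving the nose wall clear at about (240,280) in the crop. The fingers are over the pad, a few mm too far toward the nose. I'll correct that and descend to contact.

apply_moves([
  [[-0.0044, -0.0007, 0.004, 0, 0, 0, 255], [0, 0, 0.01, 0, 0, 0, 255], [0, 0, 0.01, 0, 0, 0, 255], [0, 0, 0.004, 0, 0, 0, 255], [0, 0, 0, 0, 0, 0, 255]],
])

```text
clock: 4.15
tool_pos: [0.6261, -0.1332, 0.0667]
tool_rot: [-0.001, 0.587, 0.81, -0.001]
contact_force: [-0.6, 0.5, 0.5]
gripper_width: -0.001
gripper_force: 0.0
```

```bash
python3 - <<'E'
from h import *
from station import read_camera
go(ST+AX*.01)
c=read_camera("side");cv2.imwrite("pics/s1.png",cv2.resize(c["img"][90:210,240:400,::-1],None,fx=4,fy=4))
E
```

```text
t 4.15 pos [ 0.62607251 -0.13320968  0.06670608] q [-0.18  0.66  0.48  1.73 -0.39  0.85  0.78] F [-0.62  0.54  0.47] w -0.0013110996168533584
shift [0.00086176 0.00061787 0.00270586] axis [ 1.00005024e+00 -4.45780394e-04  1.28846959e-03] down [-0.00128743  0.00217075  0.99999682]
```

View pics/s1.png

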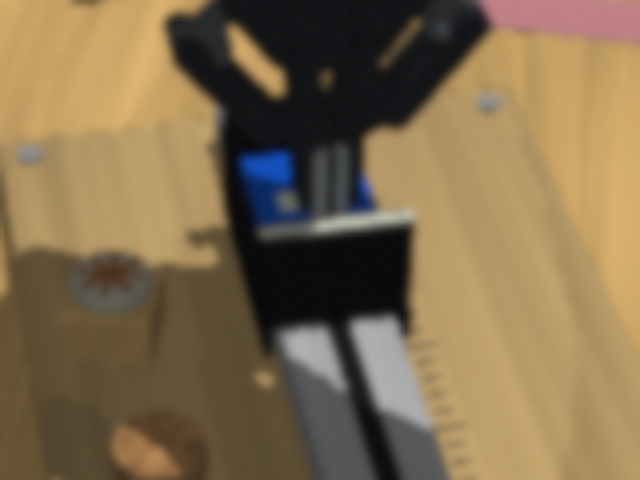

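The side view shows the closed fingertips at about (335,180), just over the pad and behind the nose wall. Pressing now.

apply_moves([
  [[0, 0, 0.0022, 0, 0, 0, 255], [0, 0, 0.002, 0, 0, 0, 255], [0, 0, 0.002, 0, 0, 0, 255], [0, 0, 0.0025, 0, 0, 0, 255], [0, 0, 0, 0, 0, 0, 255], [0, 0, 0, 0, 0, 0, 255], [0, 0, 0, 0, 0, 0, 255]],
])

```text
clock: 4.78
tool_pos: [0.6275, -0.1337, 0.0605]
tool_rot: [0.0, 0.587, 0.81, 0.0]
contact_force: [-2.7, 0.6, 8.8]
gripper_width: -0.003
gripper_force: 4.4
```

apply_moves([
  [[0, 0, 0.002, 0, 0, 0, 255], [0, 0, 0, 0, 0, 0, 255], [0, 0, 0, 0, 0, 0, 255]],
])

```text
clock: 5.03
tool_pos: [0.6276, -0.1339, 0.0586]
tool_rot: [0.001, 0.587, 0.81, 0.0]
contact_force: [-3.1, 0.9, 8.8]
gripper_width: -0.001
gripper_force: 4.7
```

```bash
python3 -c "
from h import *
go(ST+AX*.01)"
```

```text
t 5.0333 pos [ 0.62756474 -0.13386509  0.05862046] q [-0.18  0.67  0.47  1.73 -0.39  0.83  0.79] F [-3.12  0.85  8.76] w -0.001375521063001979
shift [ 0.00194968 -0.00059593 -0.00538121] axis [ 1.00005081e+00 -7.10683662e-04 -4.58758232e-04] down [ 4.57819971e-04 -1.28688911e-03  9.99999067e-01]
```

apply_moves([
  [[0.002, 0, 0.0008, 0, 0, 0, 255], [0.005, 0, 0, 0, 0, 0, 255], [0.007, 0, 0, 0, 0, 0, 255], [0.007, 0, 0, 0, 0, 0, 255], [0.007, 0, 0, 0, 0, 0, 255], [0.007, 0, 0, 0, 0, 0, 255], [0.007, 0, 0, 0, 0, 0, 255], [0.007, 0, 0, 0, 0, 0, 255]],
])

```text
clock: 5.7
tool_pos: [0.6125, -0.0881, 0.0581]
tool_rot: [0.001, 0.587, 0.809, 0.0]
contact_force: [-1.5, -1.9, 9.7]
gripper_width: 0.001
gripper_force: 4.8
```

```bash
python3 - <<'E'
from h import *
from station import read_camera
go(ST+AX*.222)
c=read_camera("side");cv2.imwrite("pics/s2.png",cv2.resize(c["img"][90:290,200:440,::-1],None,fx=3,fy=3))
E
```

```text
t 5.7 pos [ 0.61253017 -0.08813641  0.05807808] q [-0.26  0.64  0.48  1.79 -0.39  0.8   0.73] F [-1.53 -1.86  9.67] w 0.0010184925867218612
shift [ 0.16581413 -0.00079998 -0.00623656] axis [ 1.00004823 -0.00151927 -0.00189158] down [ 0.00188878 -0.00178166  0.99999663]
```

View pics/s2.png

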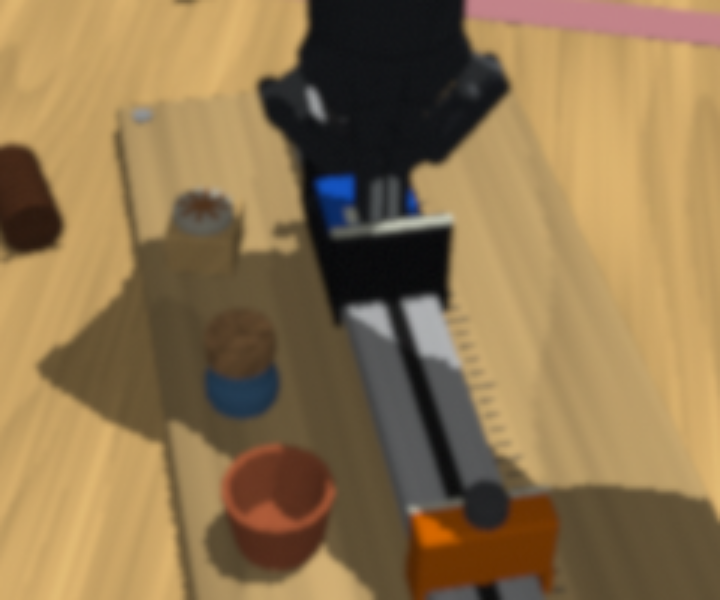

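The slider is following the fingers, with a low drag force along the rail and the pad held about 6 mm down. Continuing.

apply_moves([
  [[0.008, 0, 0, 0, 0, 0, 255], [0.009, 0, 0, 0, 0, 0, 255], [0.009, 0, 0, 0, 0, 0, 255], [0.009, 0, 0, 0, 0, 0, 255], [0.009, 0, 0, 0, 0, 0, 255], [0.009, 0, 0, 0, 0, 0, 255], [0.009, 0, 0, 0, 0, 0, 255], [0.009, 0, 0, 0, 0, 0, 255], [0.009, 0, 0, 0, 0, 0, 255], [0.009, 0, 0, 0, 0, 0, 255], [0.009, 0, 0, 0, 0, 0, 255], [0.009, 0, 0, 0, 0, 0, 255]],
])

```text
clock: 6.75
tool_pos: [0.5791, 0.0139, 0.0578]
tool_rot: [0.001, 0.587, 0.809, 0.0]
contact_force: [-1.2, -2.5, 9.0]
gripper_width: -0.004
gripper_force: 4.9
```

```bash
python3 -c "
from h import *
go(ST+AX*.222)"
```

```text
t 6.75 pos [0.57907206 0.0139483  0.05784651] q [-0.45  0.6   0.48  1.9  -0.4   0.74  0.57] F [-1.2  -2.51  9.01] w -0.00426226890233386
shift [ 0.05839098 -0.00064346 -0.00621987] axis [ 1.00004936 -0.00153365 -0.00112309] down [ 0.00112083 -0.00143774  0.99999834]
```

apply_moves([
  [[0.007, 0, 0, 0, 0, 0, 255], [0.007, 0, 0, 0, 0, 0, 255], [0.006, 0, 0, 0, 0, 0, 255], [0.006, 0, 0, 0, 0, 0, 255], [0.005, 0, 0, 0, 0, 0, 255], [0.004, 0, 0, 0, 0, 0, 255], [0.004, 0, 0, 0, 0, 0, 255], [0.003, 0, 0, 0, 0, 0, 255], [0.003, 0, 0, 0, 0, 0, 255], [0, 0, 0, 0, 0, 0, 255]],
])

```text
clock: 7.58
tool_pos: [0.5648, 0.0575, 0.0577]
tool_rot: [0.0, 0.587, 0.81, 0.0]
contact_force: [-3.4, -0.3, 9.5]
gripper_width: 0.003
gripper_force: 4.9
```

```bash
python3 -c "
from h import *
go(ST+AX*.222)"
```

```text
t 7.5833 pos [0.56478766 0.05752197 0.0576514 ] q [-0.54  0.58  0.49  1.92 -0.4   0.73  0.5 ] F [-3.36 -0.35  9.49] w 0.0025439754695691613
shift [ 0.01254344 -0.00056164 -0.00634881] axis [ 1.00005106e+00 -4.69796500e-04  2.38848993e-05] down [-2.43076503e-05 -9.02522247e-04  9.99999592e-01]
```

apply_moves([
  [[0.002, 0, 0, 0, 0, 0, 255], [0.002, 0, 0, 0, 0, 0, 255], [0.002, 0, 0, 0, 0, 0, 255], [0.002, 0, 0, 0, 0, 0, 255], [0.002, 0, 0, 0, 0, 0, 255], [0.001, 0, 0, 0, 0, 0, 255], [0.001, 0, 0, 0, 0, 0, 255], [0, 0, 0, 0, 0, 0, 255]],
])

```text
clock: 8.25
tool_pos: [0.5615, 0.0674, 0.0578]
tool_rot: [0.001, 0.587, 0.809, 0.0]
contact_force: [-2.8, -4.4, 9.5]
gripper_width: 0.001
gripper_force: 4.9
```

```bash
python3 - <<'E'
from h import *
from station import read_camera
go(ST+AX*.222)
c=read_camera("side");cv2.imwrite("pics/s3.png",cv2.resize(c["img"][140:300,260:420,::-1],None,fx=3.7,fy=3.7))
E
```

```text
t 8.25 pos [0.56153895 0.0674321  0.05779824] q [-0.56  0.58  0.49  1.93 -0.4   0.73  0.48] F [-2.79 -4.41  9.54] w 0.0009128933761977859
shift [ 0.00210464 -0.00055661 -0.00620554] axis [ 1.00004867 -0.00171515 -0.00143729] down [ 0.00143493 -0.0013305   0.99999809]
```

View pics/s3.png

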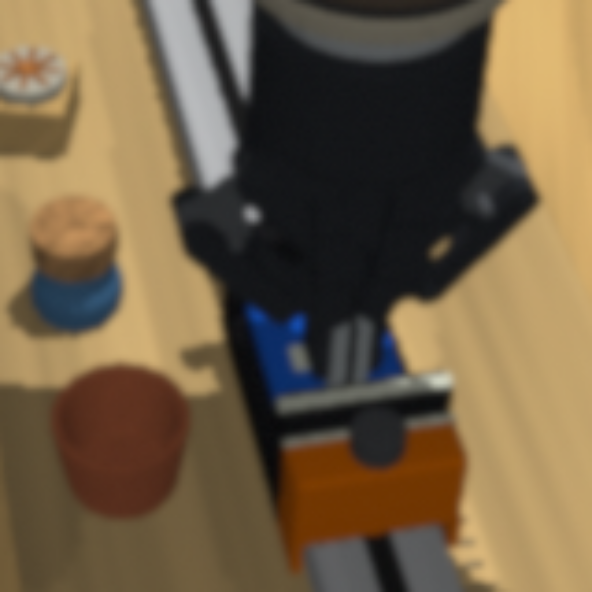

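The nose is at or almost at the stop. I'll keep creeping forward until the axial force clearly rises.

apply_moves([
  [[0.001, 0, 0, 0, 0, 0, 255], [0.001, 0, 0, 0, 0, 0, 255], [0.001, 0, 0, 0, 0, 0, 255], [0.001, 0, 0, 0, 0, 0, 255], [0, 0, 0, 0, 0, 0, 255], [0, 0, 0, 0, 0, 0, 255]],
])

```text
clock: 8.8
tool_pos: [0.5613, 0.0702, 0.0581]
tool_rot: [0.002, 0.588, 0.809, 0.0]
contact_force: [-0.8, -7.0, 10.0]
gripper_width: -0.0
gripper_force: 4.8
```

apply_moves([
  [[0.001, 0, 0, 0, 0, 0, 255], [0.001, 0, 0, 0, 0, 0, 255], [0.001, 0, 0, 0, 0, 0, 255], [0, 0, 0, 0, 0, 0, 255], [0, 0, 0, 0, 0, 0, 255]],
])

```text
clock: 9.22
tool_pos: [0.5607, 0.0732, 0.0582]
tool_rot: [0.002, 0.588, 0.809, 0.001]
contact_force: [0.9, -6.6, 9.1]
gripper_width: 0.002
gripper_force: 4.8
```

```bash
python3 - <<'E'
from h import *
go(ST+AX*.222)
E
```

```text
t 9.2167 pos [0.56072152 0.07315145 0.05820345] q [-0.57  0.58  0.49  1.93 -0.4   0.72  0.47] F [ 0.87 -6.6   9.07] w 0.0023911909514070756
shift [-0.00359636 -0.0015363  -0.00579123] axis [ 1.00004323 -0.00262151 -0.00300004] down [ 0.00299072 -0.00349554  0.99998942]
```

apply_moves([
  [[0.0015, 0, 0, 0, 0, 0, 255], [0.0015, 0, 0, 0, 0, 0, 255], [0.0015, 0, 0, 0, 0, 0, 255], [0.0015, 0, 0, 0, 0, 0, 255], [0, 0, 0, 0, 0, 0, 255]],
])

```text
clock: 9.63
tool_pos: [0.5591, 0.0792, 0.0582]
tool_rot: [0.002, 0.588, 0.809, 0.001]
contact_force: [1.8, -5.5, 10.4]
gripper_width: 0.003
gripper_force: 4.8
```

apply_moves([
  [[0.001, 0, 0, 0, 0, 0, 255], [0.001, 0, 0, 0, 0, 0, 255], [0.001, 0, 0, 0, 0, 0, 255], [0, 0, 0, 0, 0, 0, 255]],
])

```text
clock: 9.97
tool_pos: [0.5583, 0.0818, 0.0583]
tool_rot: [0.002, 0.588, 0.809, 0.001]
contact_force: [1.7, -7.4, 10.1]
gripper_width: -0.0
gripper_force: 4.8
```

```bash
python3 - <<'E'
from h import *
from station import read_camera
go(ST+AX*.222)
c=read_camera("top");cv2.imwrite("pics/t2.png",cv2.resize(c["img"][205:285,230:330,::-1],None,fx=7,fy=7,interpolation=cv2.INTER_CUBIC))
E
```

```text
t 9.9667 pos [0.55829052 0.08184451 0.05830746] q [-0.59  0.58  0.49  1.94 -0.4   0.72  0.45] F [ 1.71 -7.44 10.12] w -4.8008450728903194e-05
shift [-0.01261522 -0.00190814 -0.00566155] axis [ 1.00004319 -0.00251291 -0.00310696] down [ 0.00309626 -0.00418714  0.99998644]
```

View pics/t2.png

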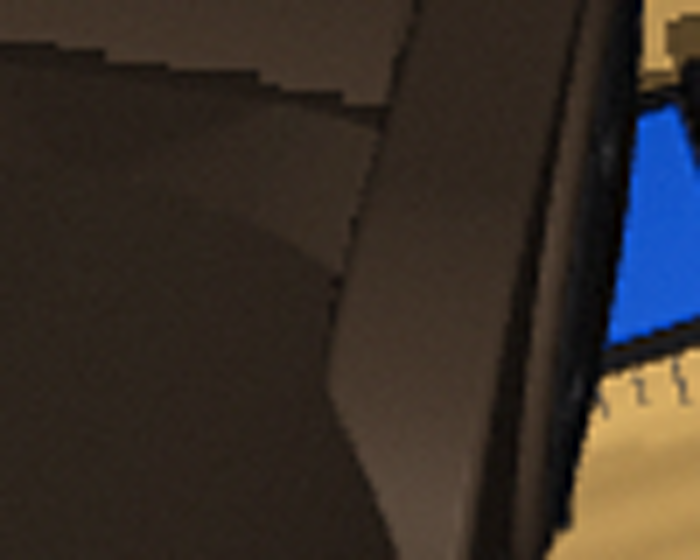

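The arm blocks this view. However, the axial force has levelled off at about 7 N while the fingertips slid 12 mm across the pad. The free slider drags at only about 2 N, so it must be held by the stop. I'll raise straight up now, since backing off first could pull the slider away.

apply_moves([
  [[0, 0, -0.003, 0, 0, 0, 255], [0, 0, -0.004, 0, 0, 0, 255], [0, 0, -0.006, 0, 0, 0, 255], [0, 0, -0.01, 0, 0, 0, 255], [0, 0, -0.02, 0, 0, 0, 255], [0, 0, -0.03, 0, 0, 0, 255], [0, 0, -0.03, 0, 0, 0, 255], [0, 0, -0.03, 0, 0, 0, 255], [-0.02, 0, -0.03, 0, 0, 0, 255], [-0.035, 0, 0, 0, 0, 0, 255], [-0.035, 0, 0, 0, 0, 0, 255], [-0.035, 0, 0, 0, 0, 0, 255]],
])

```text
clock: 11.02
tool_pos: [0.5953, -0.0353, 0.2207]
tool_rot: [0.0, 0.586, 0.81, 0.001]
contact_force: [0.0, -0.0, -0.3]
gripper_width: -0.002
gripper_force: 0.0
```

apply_moves([
  [[-0.035, 0, 0, 0, 0, 0, 255], [-0.035, 0, 0, 0, 0, 0, 255], [-0.035, 0, 0, 0, 0, 0, 255], [-0.035, 0, 0, 0, 0, 0, 255], [-0.035, 0, 0, 0, 0, 0, 255], [-0.035, 0, 0, 0, 0, 0, 255], [-0.035, 0, 0, 0, 0, 0, 255], [0, 0, 0, 0, 0, 0, 255], [0, 0, 0, 0, 0, 0, 255]],
])

```text
clock: 11.77
tool_pos: [0.6701, -0.2706, 0.2192]
tool_rot: [-0.0, 0.589, 0.808, -0.001]
contact_force: [0.5, -0.1, 0.2]
gripper_width: -0.001
gripper_force: 0.0
```

```bash
python3 - <<'E'
from h import *
from station import read_camera
go(ST)
c=read_camera("top");np.savez("top2.npz",**c);cv2.imwrite("pics/t3.png",cv2.resize(c["img"][205:275,235:335,::-1],None,fx=8,fy=8,interpolation=cv2.INTER_CUBIC))
E
```

```text
t 11.7667 pos [ 0.67011585 -0.27064284  0.21919475] q [-0.03  0.66  0.61  1.34 -0.37  1.25  0.91] F [ 0.55 -0.06  0.23] w -0.0009156749023580387
shift [0.13529129 0.00116545 0.15510068] axis [ 1.00004075e+00 -4.51304943e-03 -6.79085548e-04] down [6.85080242e-04 1.33465808e-03 9.99998875e-01]
```

View pics/t3.png

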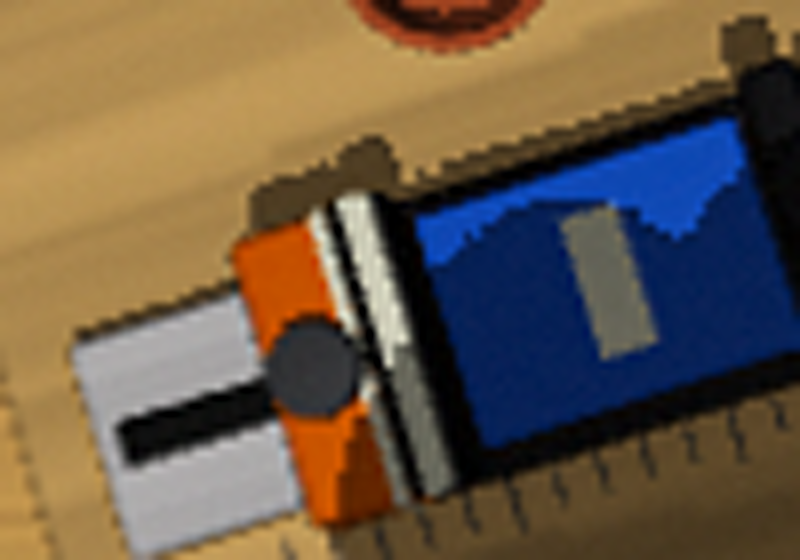

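The slider's nose meets the stop's white line, and the stop is at the same pixels as before: (317,212) here matches (317,92) in the first crop. I'll check the travel and then hand in.

```bash
python3 - <<'E'
from h import *
c=np.load("top2.npz")
p=px2w(c,[((610.5)/8-.5+235,(282.5)/8-.5+205)],.064)[0]
t=(p-ST)@AX;print("travel",t,"gap",.2122-t)
if abs(.2122-t)<.003:
    from station import hand_in;print(hand_in())
E
```

```text
travel 0.21197649917647665 gap 0.0002235008235233482
the job is handed in; nothing more can be done
None
```

The slider is resting against the orange stop with the pad released, the arm is clear, and the job is handed in at about 12 s; the camera check shows a gap of about 0.2 mm (calibration good to about 2 mm) and the stop unmoved.

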